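# Tighten the spark plug at the bottom of its deep well with the T-handle plug wrench

## Robot

A 6-joint arm with a two-finger parallel gripper is mounted at the origin on the work surface. World frame = base frame: x ahead of the robot, y to its left, z up, the work surface at z = 0. Lengths are in m, angles in rad, forces in N, time in s.
With the tool pointing down it reaches from about 0.325 to 0.9 m from the base axis. Payload 6.1 kg.
Tool frame: the origin (TCP) lies midway between the tips of the shut fingers; the grasp point (between the pads) lies 19 mm behind it; x points along the fingers, y is the direction in which the jaws open and shut, and the axes are right-handed (so a half turn about x gives the same grasp; the last joint's range is limited). The gripper opens to 85 mm and grips with 20 to 120 N. Pads are 22 mm wide; open, the fingers measure 114 mm over their backs; the gripper's body (76 mm by 85 mm) begins 54 mm behind the grasp point. The pads swing forward as they close: fully open they stand 13 mm farther back than shut.
Start: joints at [1.059, 0.22, 1.526, -0, 1.395, -0.126], TCP at [0.235, 0.579, 0.203] pointing down, gripper open.
Joint ranges: [-2.98, 2.98], [-0.91, 2.08], [0.09, 2.57], [-1.24, 4.39], [0.2, 2.65], [-2.68, 2.68]. Speed limits (rad/s): [2.57, 2.57, 3.01, 3.14, 3.14, 3.14].

## Interface

Orientations are given as [roll, pitch, yaw] about the fixed x, y, z axes, in that order (R = Rz(yaw) Ry(pitch) Rx(roll)).
In Python, from plant import movep, move_l, set_joints, gripper_to, hold, inverse_kinematics, observe, get_image, get_calibration, Unreachable, job_done gives the robot as it stands. Calls block until the motion is done:
- movep(position, orientation): joint-space move of the TCP to a pose.
- move_l(position, feed=0.15, rotation=None, max_force=None): straight line of the TCP; rotation=None keeps the orientation; feed is the mean speed in m/s. With max_force (N) it stops when the force on the tool has changed by that much, and returns True; else False.
- set_joints(angles): joint-space move.
- gripper_to(opening, f_grip=None): finger opening in m; f_grip is the grip in N (None keeps the last); returns when the fingers have stopped.
- hold(seconds).
- inverse_kinematics(position, orientation): joint angles nearest the present ones, or None.
- observe(): the state.
- get_image(name): name is "scene" or "top"; returns (picture, depth): 480x640x3 uint8, red, green, blue; 480x640 float32, m along the optical axis (not along the pixel's ray), 0 where there is no reading.
- get_calibration(name): a dict with "intrinsics" (3x3 intrinsics, pixels), "world_from_camera" (4x4, takes a point from camera to world coordinates). Camera axes: x right, y down, z forward; pixel columns grow to the right and rows downward; lengths in m; the calibration is good to about 2 mm. A picture is of the moment at which its call begins. get_calibration takes no time and is no camera call.
A pose or a line that the arm cannot do raises Unreachable and nothing moves.
- job_done(): hands the job in, once; it reports no verdict.
The state is a dict: "time_s": time; "q": joint angles; "joint_velocities": joint speeds; "joint_torque": joint torques, N m; "eef_pos": TCP position; "tcp_rot": TCP orientation; "ft_force": force on the tool from outside, world axes, zero at the start; "torque": the same for the moment, N m; "opening": finger opening in m.
Only numpy, scipy, OpenCV 4.12 (cv2) and the standard library are available. Lean on these libraries where they do the work, as an engineer would, in place of code of your own. Each camera call takes 0.05 s, during which the arm holds its last target.

## Task

A bare engine cylinder head lies on the bench with one open plug well; the spark plug in it is only screwed in by hand. Take the long T-handle plug wrench from the wooden stand, feel it gently down the well until its socket is fully over the plug's hexagon, and turn it clockwise until the plug comes up firm on its washer, without forcing it down hard or overtightening. Then draw the wrench out, stand it upright back in its own hole in the stand, and leave the other things on the bench where they are.

Things in the scene. Friction and masses are not known exactly. Their poses are not given: they have to be found in the camera images.
- wrench_grip (a point): Centre of the black T-handle of the plug wrench (0.2 to 0.45 kg), where to grasp: flat-sided, 100 mm long along this point's x, 22 mm wide along y, 26 mm high. Below it a 12 mm shaft and a tubular socket, 29 mm outside, 62 mm deep, whose open end is 150 mm below this point. z points up along the wrench, upright in the stand at the start; the larger of the two T-handles there.
- wrench_tip (a point): Centre of the open lower end of the wrench's socket, which is a hexagon 22.2 mm across flats inside, two of its flats square to this point's x axis. z points up along the wrench.
- well_mouth (a point): Centre of the mouth of the one open plug well, 128 mm above the bench; z up. An upright steel tube, inside 38 mm wide for the top 38 mm, then a cone, and 31 mm wide from 46 mm below the mouth to the bottom. The plug stands in its middle; its slim terminal and white insulator (10.4 mm wide, 15 mm at its foot) begin 29 mm below the mouth.
- hex_foot (a point): Centre of the foot of the plug's hexagon, 85 mm straight below the mouth: 11 mm high, 20.8 mm across flats, top edges slightly broken (0.6 mm). A socket riding on its corners stops 10 to 11 mm above this point, one fully over it stops at it. Which way the corners point is unknown (this point's yaw does not tell): feel for it by turning the socket under a light push.
- plug (a joint): Plug's turn in rad, growing clockwise from above: starts at -1.1 to -0.7; 0 is its stop, where the washer is pinched on the seat. It turns with about 0.15 N m; at 0 the torque climbs at once: 0.25 to 0.35 N m is firm, 0.8 N m overtightens it. Up to 0.13 rad of play either way between socket and hexagon. Its zero says nothing of where the corners point.
- head: Three-cylinder aluminium cylinder head on two battens, fixed, 190 x 380 mm, its length along y; origin under its centre, on the bench. Three plug wells in its middle row, 88 mm apart: two shut with black dust caps, one open. Camshafts 28 to 84 mm either side of the row reach 142 mm above the bench, the two sprockets at its +y end 160 mm.
- stand_hole (a point): Centre of the mouth of the wrench's own hole in the wooden stand (190 x 75 mm, top 55 mm above the bench, fixed); z up, x along the block. The hole is 32 mm wide, 40 mm deep, with a flat floor on which the socket stands. The small T-key's hole is 92 mm away along +x.
- tkey: Small hex T-key, 139 mm long with an 80 mm black handle, standing loose in the other hole of the stand, a bystander; its origin is its lower end.
- piston: Bare aluminium piston, 86 mm across and 60 mm high, a bystander; origin under its centre.
- can: Spray can, 65 mm across and 195 mm high, a bystander; origin under its centre.
- ratchet: Ratchet handle lying on the bench, 200 mm long, a bystander; origin under its middle.
- dish: Steel parts dish, 124 mm across and 32 mm high, a bystander; origin under its centre.
- feeler: Folded feeler gauge, 105 x 16 x 10 mm, a bystander; origin under its centre.
- plugbox: Small carton, 105 x 100 x 26 mm, a bystander; origin under its centre.
Not all that is in view belongs to the job. What is meant by the part that bears stand_hole is not red, and is the larger of those in its own colour.

How it is judged:
By the outcome, as a careful person would: the job done as asked, in the order asked, and still so for the second after the job is handed in, with the robot touching nothing.
It also fails if it takes over 64 s, if anything falls off the work surface, if the arm or the gripper's body presses on something with over 40 N, if the wrist force passes 120 N, or if a joint passes its speed limit or range.

## Working session

There is one attempt and no reset: what is moved stays moved. The work goes in short steps, each a Python script; the robot and the scene stay as the last script left them, time stands still between calls to the robot, and variables do not carry over. Pictures are saved under pics/ and viewed, and the job is handed in when it is done.

```bash
ls; mkdir -p pics
python3 - <<'E'
from plant import *
import cv2, numpy as np
for n in ("scene","top"):
    p,d=get_image(n); cv2.imwrite(f"pics/{n}0.png",p[:,:,::-1]); np.save(f"pics/{n}0.npy",d)
    c=get_calibration(n); print(n,c)
print(observe())
E
```

```text
pics
scene {'intrinsics': array([[548.1186467 ,   0.        , 325.48421987],
       [  0.        , 548.1186467 , 234.64791023],
       [  0.        ,   0.        ,   1.        ]]), 'world_from_camera': array([[-0.81086641,  0.31787933, -0.49137399,  1.16805437],
       [ 0.58501284,  0.46321177, -0.6657288 ,  0.83668689],
       [ 0.01598879, -0.82727721, -0.56156635,  0.83407576],
       [ 0.        ,  0.        ,  0.        ,  1.        ]])}
top {'intrinsics': array([[517.40229811,   0.        , 312.90670777],
       [  0.        , 517.40229811, 244.48567302],
       [  0.        ,   0.        ,   1.        ]]), 'world_from_camera': array([[ 0.00788585, -0.98873577,  0.14946371,  0.34377931],
       [-0.99996307, -0.008308  , -0.00220028, -0.03065137],
       [ 0.00341724, -0.14944084, -0.98876476,  1.41027757],
       [ 0.        ,  0.        ,  0.        ,  1.        ]])}
{'time_s': 0.1, 'q': array([ 1.05888989e+00,  2.21176575e-01,  1.52750483e+00,  2.94767029e-05,
        1.39467357e+00, -1.26077698e-01]), 'joint_velocities': array([-0.0010064 , -0.00132706, -0.00119941, -0.00058688, -0.00208667,
       -0.00103255]), 'joint_torque': array([-1.40341149e-04, -4.98236275e+01, -3.90549088e+01, -2.22128292e-04,
        5.59080669e-03,  1.02663341e-05]), 'eef_pos': array([0.23489402, 0.5785438 , 0.2015862 ]), 'tcp_rot': array([-1.71333461,  1.56903376, -2.09916854]), 'ft_force': array([-0.22652899, -0.64380887,  0.56766492]), 'torque': array([ 0.01451284,  0.00931103, -0.00303858]), 'opening': 0.08536039325209274}
```

View pics/scene0.png

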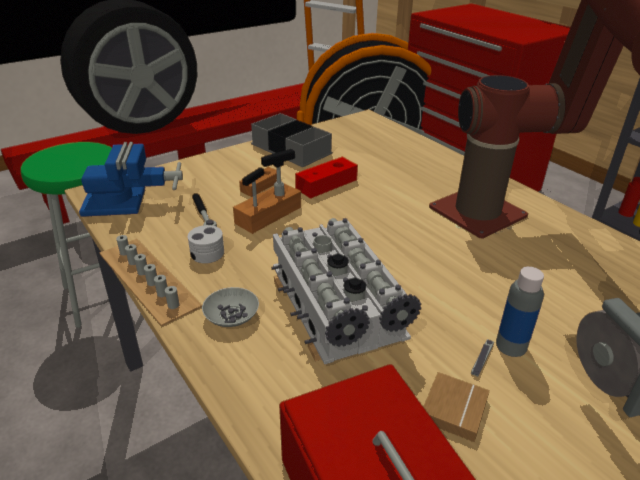

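View pics/top0.png

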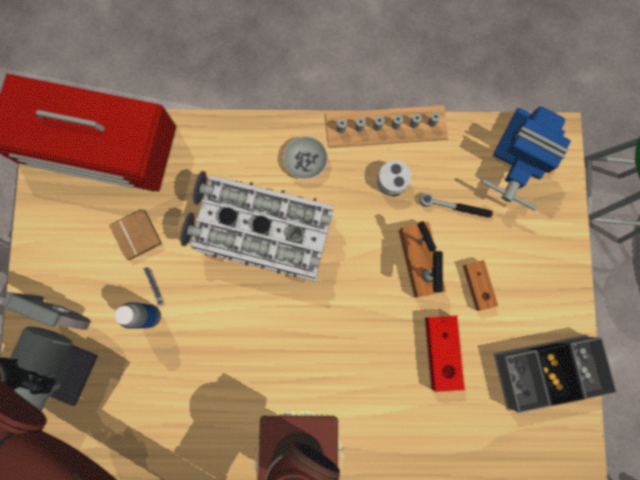

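Candidates for the stand: the brown block with two T-handles at top (422,258), the small brown block (480,285) and the red block (445,353). Candidates for the wrench: the T-handles at (437,272) and (428,237). By the description the stand is the larger brown block and the wrench is the larger handle, at about (437,272). I'll check this in a crop. For the well, the caps are at (228,215) and (261,224), and the open well is at about (294,233).

Run:
```python
import cv2, numpy as np
t=cv2.imread("pics/top0.png"); s=cv2.imread("pics/scene0.png")
a=cv2.resize(t[215:305,375:505],None,fx=4.5,fy=4.5,interpolation=cv2.INTER_CUBIC)
cv2.imwrite("pics/c1.png",a)
a=cv2.resize(t[165:285,180:340],None,fx=5,fy=5,interpolation=cv2.INTER_CUBIC)
cv2.imwrite("pics/c2.png",a)
a=cv2.resize(s[140:240,225:345],None,fx=6,fy=6,interpolation=cv2.INTER_CUBIC)
cv2.imwrite("pics/c3.png",a)
a=cv2.resize(s[210:360,265:425],None,fx=4,fy=4,interpolation=cv2.INTER_CUBIC)
cv2.imwrite("pics/c4.png",a)
```

```text
(no output)
```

View pics/c1.png

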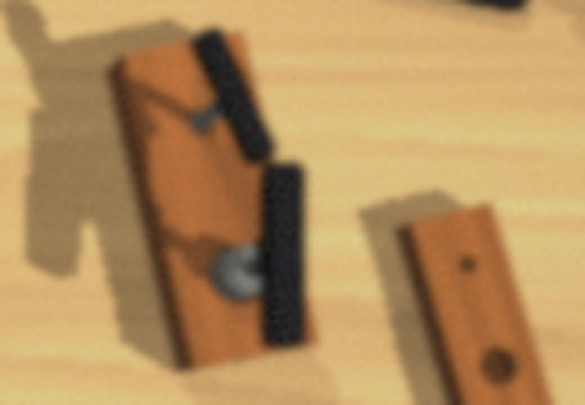

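View pics/c2.png

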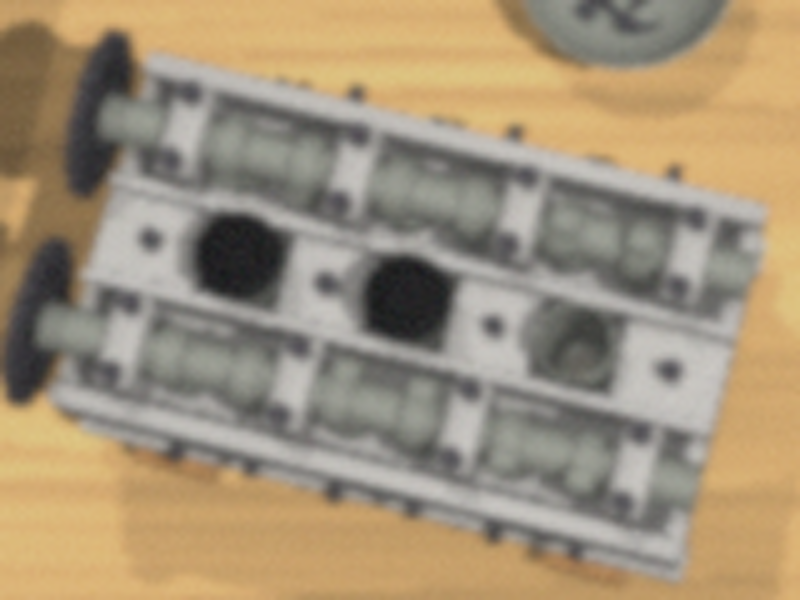

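View pics/c3.png

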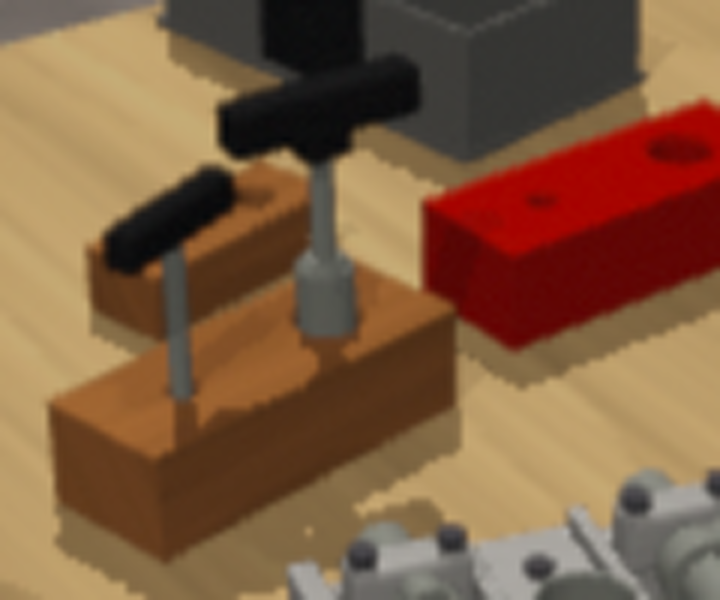

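View pics/c4.png

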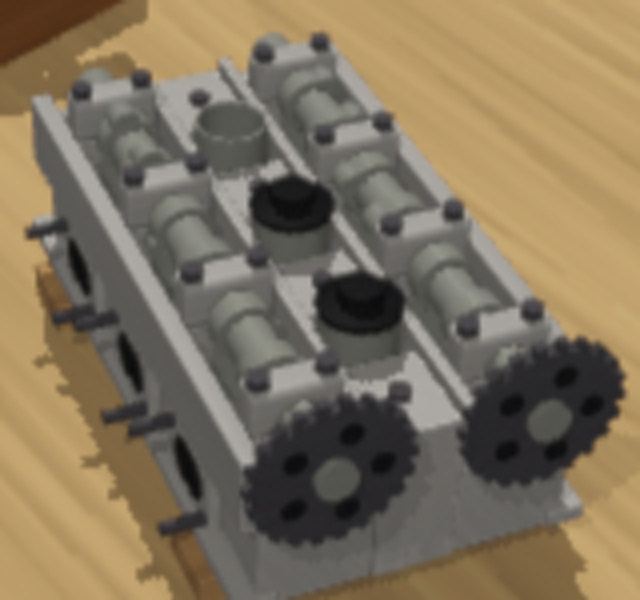

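```bash
cat > h.py <<'E'
from plant import *
import cv2, numpy as np
def cloud(n,d=None):
    c=get_calibration(n); K=c["intrinsics"];T=c["world_from_camera"]
    v,u=np.mgrid[0:480,0:640]
    P=np.stack([(u-K[0,2])/K[0,0]*d,(v-K[1,2])/K[1,1]*d,d],-1)
    W=P@T[:3,:3].T+T[:3,3]; W[d==0]=np.nan
    return W
def ray(n,u,v,z):
    c=get_calibration(n); K=c["intrinsics"];T=c["world_from_camera"]
    r=T[:3,:3]@np.array([(u-K[0,2])/K[0,0],(v-K[1,2])/K[1,1],1]); o=T[:3,3]
    return o+r*(z-o[2])/r[2]
E
python3 - <<'E'
from h import *
C={}
for n in ("scene","top"):
    im=cv2.imread(f"pics/{n}0.png").astype(int); d=np.load(f"pics/{n}0.npy"); W=cloud(n,d); C[n]=(im,W)
print("rough well",ray("top",294,233,.128),"handle",ray("top",437,272,.178))
for n in C:
    im,W=C[n]; x,y,z=W[...,0],W[...,1],W[...,2]
    h=ray("top",437,272,.178)
    m=(abs(x-h[0])<.075)&(abs(y-h[1])<.075)&(z>.145)&(z<.2)&(im.max(-1)<70)
    P=W[m]; print(n,"handle pts",len(P),"z",np.percentile(P[:,2],[5,50,95]))
    top=P[P[:,2]>.170] if (P[:,2]>.170).sum()>10 else P
    r=cv2.minAreaRect((top[:,:2]*1000).astype(np.float32)); print(" rect",r, "mean",top.mean(0))
    v=np.argwhere(m); print(" px rect(all)",cv2.minAreaRect(v[:,::-1].astype(np.float32)))
    # small key
    w=ray("top",428,237,.15)
    m=(np.hypot(x-w[0],y-w[1])<.07)&(z>.12)&(im.max(-1)<70)&(abs(y-h[1])<.1)&(x>h[0]+.05)
    P=W[m]
    if len(P): print(" key",cv2.minAreaRect((P[:,:2]*1000).astype(np.float32)),np.percentile(P[:,2],[5,50,95]))
    # stand top
    m=(np.hypot(x-h[0]-.02,y-h[1])<.16)&(abs(z-.055)<.006)&(im[...,2]>im[...,0]+50)
    P=W[m]; print(" standtop",cv2.minAreaRect((P[:,:2]*1000).astype(np.float32)),len(P),np.median(P[:,2]))
    # caps / well tubes
    for k,(u,vv) in enumerate([(228,215),(261,224),(294,233)]):
        w=ray("top",u,vv,.13)
        m=(np.hypot(x-w[0],y-w[1])<.03)&(z>.118)&(z<.16)
        P=W[m]
        if k<2:
            mm=m&(im.max(-1)<60);P=W[mm]
        if len(P)<5: continue
        (c,rad)=cv2.minEnclosingCircle((P[:,:2]*1000).astype(np.float32)); print(" well",k,w,len(P),"circ",c,rad,"mean",P.mean(0))
E
```

```text
rough well [0.56642027 0.01426656 0.128     ] handle [ 0.46600111 -0.33067702  0.178     ]
scene handle pts 399 z [0.14888512 0.16793183 0.17872389]
 rect ((471.6504821777344, -331.4870910644531), (30.106388092041016, 100.03617095947266), 85.3152847290039) mean [ 0.47207073 -0.33021594  0.17576771]
 px rect(all) ((275.3309631347656, 159.3646240234375), (14.38804817199707, 40.89234924316406), 67.7509765625)
 key ((556.34326171875, -314.5337219238281), (90.70932006835938, 18.757413864135742), 20.436168670654297) [0.13597394 0.1486489  0.16866339]
 standtop ((471.3578796386719, -337.6618347167969), (287.2570495605469, 88.75450134277344), 15.038999557495117) 1061 0.054496766391864404
 well 0 [0.61073922 0.18129345 0.13      ] 274 circ (612.3306274414062, 184.61790466308594) 23.694988250732422 mean [0.61452193 0.18816032 0.13467337]
 well 1 [0.58835202 0.0975426  0.13      ] 237 circ (590.6576538085938, 98.6847152709961) 23.341083526611328 mean [0.59359544 0.10314833 0.13466331]
 well 2 [0.56607301 0.0141965  0.13      ] 160 circ (568.19189453125, 16.64786720275879) 28.408329010009766 mea
[... 379 characters left out ...]
, -313.50067138671875), (74.13800811767578, 16.28115463256836), 23.362821578979492) [0.14852211 0.15319168 0.15694493]
 standtop ((469.3360290527344, -335.23388671875), (283.9295349121094, 84.91876220703125), 15.253015518188477) 1606 0.0549642839899529
 well 0 [0.61073922 0.18129345 0.13      ] 205 circ (608.57373046875, 182.6789093017578) 21.264389038085938 mean [0.60723356 0.18201884 0.1356257 ]
 well 1 [0.58835202 0.0975426  0.13      ] 213 circ (587.0391845703125, 97.74796295166016) 22.174772262573242 mean [0.58631036 0.09705021 0.13569709]
 well 2 [0.56607301 0.0141965  0.13      ] 90 circ (565.6813354492188, 15.044983863830566) 29.059946060180664 mean [0.564289   0.01414691 0.12394133]
```

```bash
cat > fit.py <<'E'
from h import *
from scipy.optimize import minimize
def proj(n,P):
    c=get_calibration(n); K=c["intrinsics"];T=c["world_from_camera"]
    Q=(np.asarray(P)-T[:3,3])@T[:3,:3]; q=Q@K.T; return q[:,:2]/q[:,2:]
def render(n,pts,S=4):
    q=proj(n,pts); h=cv2.convexHull(((q+.5)*S*16).astype(np.int32))
    m=np.zeros((480*S,640*S),np.uint8); cv2.fillConvexPoly(m,h,255,shift=4)
    return cv2.resize(m,(640,480),interpolation=cv2.INTER_AREA)/255.
def box(x,y,z,yaw,L,Wd,H):
    s=np.array([[a,b,c] for a in(-.5,.5) for b in(-.5,.5) for c in(-.5,.5)])*[L,Wd,H]
    R=np.array([[np.cos(yaw),-np.sin(yaw)],[np.sin(yaw),np.cos(yaw)]])
    s[:,:2]=s[:,:2]@R.T; return s+[x,y,z]
def fitbox(masks,p0,z,dims,names):
    def cost(p):
        e=0
        for n in names:
            e+=np.sum((render(n,box(p[0]/1e3,p[1]/1e3,z,p[2]/50,*dims))-masks[n])**2)
        return e
    best=minimize(cost,p0,method="Nelder-Mead",options=dict(initial_simplex=np.array([p0]+[np.array(p0)+d for d in([8,0,0],[0,8,0],[0,0,5])]),xatol=.05,fatol=.3))
    return best.x,best.fun
E
python3 - <<'E'
from fit import *
g={}
for n in("scene","top"):
    im=cv2.imread(f"pics/{n}0.png").astype(float).max(-1)
    g[n]=np.clip((110-im)/(90),0,1)
def crop(masks,p,r):
    out={}
    for n in masks:
        m=np.zeros((480,640)); a=render(n,box(*p[:3],0,*r))>0; m[a]=masks[n][a]; out[n]=m
    return out
M={}
W=(.469,-.331,.165)
for n in g:
    bin=(g[n]>.4).astype(np.uint8)
    k,lab,st,ce=cv2.connectedComponentsWithStats(bin)
    c=proj(n,[W])[0]; kc=proj(n,[(.556,-.314,.148)])[0]
    for nm,cc in(("W",c),("K",kc)):
        best=lab[int(cc[1]),int(cc[0])]; 
        print(n,nm,cc,best,st[best],ce[best])
        m=cv2.dilate((lab==best).astype(np.uint8),np.ones((3,3)))
        M[n,nm]=g[n]*m
for names in(["scene"],["top"],["scene","top"]):
    print(names,"W",fitbox({n:M[n,"W"] for n in g},[469,-331,0],.165,(.1,.022,.026),names))
    print(names,"K",fitbox({n:M[n,"K"] for n in g},[556,-314,20],.147,(.08,.016,.016),names))
E
```

```text
scene W [278.98216477 157.88659384] 49 [ 251  114   80   55 2974] [289.71217216 141.07229321]
scene K [254.57883355 174.25347476] 67 [242 168  23  18 204] [252.59803922 176.81372549]
top W [435.80507991 271.28548982] 30 [418 222  24  70 561] [433.03030303 258.6969697 ]
top K [426.33184765 236.87263904] 30 [418 222  24  70 561] [433.03030303 258.6969697 ]
['scene'] W (array([ 463.35518209, -339.72852786,    4.96819166]), np.float64(1317.1586671792898))
['scene'] K (array([ 565.4580157 , -307.68004042,   22.449326  ]), np.float64(12.303073176983212))
['top'] W (array([ 473.46225865, -331.37912829,    1.25105325]), np.float64(245.94623349993594))
['top'] K (array([ 558.04486609, -312.66473638,   20.45813052]), np.float64(285.04846084839164))
['scene', 'top'] W (array([ 4.65920150e+02, -3.34489532e+02,  4.25367095e-01]), np.float64(1590.3811636550045))
['scene', 'top'] K (array([ 561.51821845, -310.76247428,   22.10179291]), np.float64(312.08334486735873))
```

Run:
```python
from fit import *
M={}
for n in("scene","top"):
    im=cv2.imread(f"pics/{n}0.png").astype(float).max(-1)
    d=np.load(f"pics/{n}0.npy"); C=cloud(n,d)
    for nm,c,zl,rd in(("W",(.469,-.331),.148,.062),("K",(.557,-.313),.125,.05)):
        m=(np.hypot(C[...,0]-c[0],C[...,1]-c[1])<rd)&(C[...,2]>zl)&(C[...,2]<.2)
        if nm=="K": m&=~((C[...,0]<.525)&(C[...,2]>.16))
        m=m&(im<80)
        M[n,nm]=cv2.morphologyEx(m.astype(np.uint8),cv2.MORPH_OPEN,np.ones((2,2)))*1.
        print(n,nm,m.sum())
res={}
for names in(["scene"],["top"],["scene","top"]):
    for nm,p0,z,dm in(("W",[469,-331,0],.165,(.1,.022,.026)),("K",[556,-314,20],.147,(.08,.016,.016))):
        x,f=fitbox({n:M[n,nm] for n in("scene","top")},p0,z,dm,names); res[nm]=x
        print(names,nm,x[:2],"yaw",x[2]/50,f)
for n in("scene","top"):
    im=cv2.imread(f"pics/{n}0.png")
    x=res["W"]; q=proj(n,box(x[0]/1e3,x[1]/1e3,.165,x[2]/50,.1,.022,.026))
    c=q.mean(0); o=(c-[45,35]).astype(int); a=cv2.resize(im[o[1]:o[1]+70,o[0]:o[0]+90],None,fx=5,fy=5)
    h=cv2.convexHull(((q+.5-o)*5).astype(np.int32)); cv2.polylines(a,[h],True,(0,255,0),1); 
    cv2.imwrite(f"pics/f_{n}.png",a)
b=[cv2.imread(f"pics/f_{n}.png") for n in("scene","top")]; cv2.imwrite("pics/f.png",np.vstack(b)[:600] if 0 else np.hstack(b)[:, :])
```

```text
scene W 375
scene K 208
top W 387
top K 200
['scene'] W [ 470.33822039 -328.1838349 ] yaw 0.11269232718135726 59.28652056901192
['scene'] K [ 565.03754142 -302.39768586] yaw 0.45753005088773896 17.797831603229525
['top'] W [ 469.97796175 -334.33204709] yaw 0.011733123046939593 137.50748173779317
['top'] K [ 555.52009181 -316.00943842] yaw 0.43393871868960265 60.259515570934255
['scene', 'top'] W [ 470.02286985 -333.18647756] yaw -0.027808036563615645 215.07338715878507
['scene', 'top'] K [ 557.84671135 -312.66702057] yaw 0.42490144894968007 160.0623144944252
```

```bash
python3 -c "
import cv2,numpy as np
b=[cv2.imread(f'pics/f_{n}.png') for n in('scene','top')]; cv2.imwrite('pics/f.png',np.vstack(b)[:600,:])
cv2.imwrite('pics/f2.png',cv2.resize(np.hstack(b),(800,311)))"
```

```text
(no output)
```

View pics/f2.png

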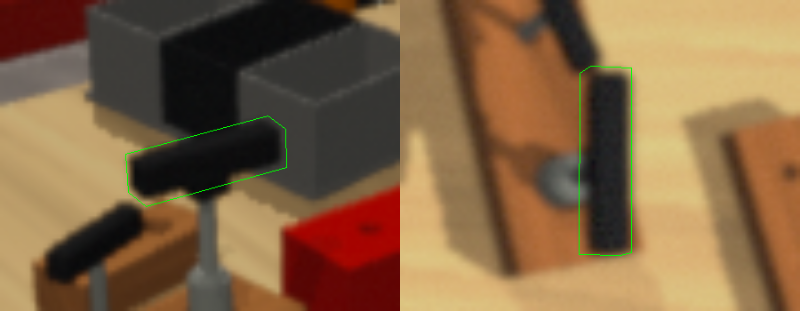

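```bash
python3 - <<'E'
from fit import *
from scipy.optimize import least_squares
for n in("scene","top"):
    im=cv2.imread(f"pics/{n}0.png").astype(int)
    d=np.load(f"pics/{n}0.npy"); C=cloud(n,d); x,y,z=[C[...,i] for i in range(3)]
    m=(abs(z-.055)<.008)&(np.hypot(x-.515,y+.325)<.125)&(y>-.385+.25*(x-.515))
    k,lab,st,ce=cv2.connectedComponentsWithStats(m.astype(np.uint8)); b=1+np.argmax(st[1:,4]); P=C[lab==b]
    r=cv2.minAreaRect((P[:,:2]*1000).astype(np.float32)); print(n,"stand",r)
    a=np.radians(r[2]); 
    # caps: top disc at z~.135
    for w in((.611,.182),(.588,.0975)):
        m=(np.hypot(x-w[0],y-w[1])<.035)&(z>.128)&(im.max(-1)<70)
        P=C[m]; zt=np.percentile(P[:,2],80); 
        (c,s,_)=cv2.minAreaRect((P[:,:2]*1000).astype(np.float32)); print("  cap",c,s,np.percentile(P[:,2],[10,50,90]),"rim-z ray centroid",)
        v=np.argwhere(m).mean(0); print("   px",v[::-1],ray(n,v[1],v[0],.134))
    # head yaw: bright top plane edges
E
python3 - <<'E'
import cv2
s=cv2.imread("pics/scene0.png"); t=cv2.imread("pics/top0.png")
import numpy as np
a=cv2.resize(s[230:262,305:341],None,fx=11,fy=11,interpolation=cv2.INTER_NEAREST)
b=cv2.resize(t[217:249,277:313],None,fx=11,fy=11,interpolation=cv2.INTER_NEAREST)
cv2.imwrite("pics/w.png",np.hstack([a,b]))
E
```

```text
scene stand ((514.73193359375, -325.3934326171875), (196.89854431152344, 82.33749389648438), 12.372054100036621)
  cap (612.3330688476562, 185.0464630126953) (44.395408630371094, 42.55900955200195) [0.13058629 0.13337486 0.14153705] rim-z ray centroid
   px [354.42647059 285.45588235] [0.61370633 0.18659101 0.134     ]
  cap (591.3203125, 102.26647186279297) (39.8743896484375, 43.43724822998047) [0.13066188 0.13351535 0.14216697] rim-z ray centroid
   px [337.5974026  260.80519481] [0.59217846 0.10164461 0.134     ]
top stand ((513.2311401367188, -320.35296630859375), (190.6457977294922, 69.93109130859375), 12.342707633972168)
  cap (608.0291137695312, 182.4185791015625) (42.40182113647461, 40.24745559692383) [0.13021432 0.13396295 0.14188935] rim-z ray centroid
   px [227.21145374 216.01321586] [0.60728999 0.18252845 0.134     ]
  cap (586.5938110351562, 97.2706298828125) (40.04249572753906, 40.52534866333008) [0.13013042 0.13392135 0.14342526] rim-z ray centroid
   px [260.89041096 224.49315068] [0.58632709 0.09738809 0.134     ]
```

View pics/w.png

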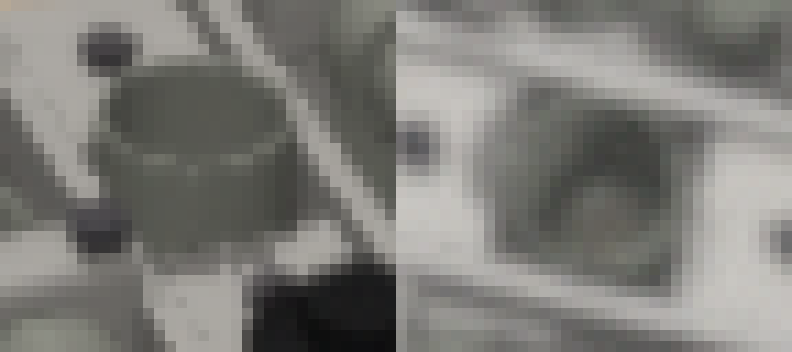

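Run:
```python
from fit import *
print("scene ellipse ctr",ray("scene",322.5,239.7,.128))
for n in("scene","top"):
    d=np.load(f"pics/{n}0.npy"); C=cloud(n,d); x,y,z=[C[...,i] for i in range(3)]
    m=(np.hypot(x-.567,y-.0145)<.032)&(z>.122)&(z<.134)
    P=C[m]; A=np.c_[2*P[:,:2],np.ones(len(P))]
    print(n,len(P),P[:,:2].mean(0),np.round(np.nanpercentile(P[:,2],[5,50,95]),4))
    v=np.argwhere(m); print(v.min(0),v.max(0))
    u0,v0=(308,228) if n=="scene" else (284,222)
    print((z[v0:v0+22,u0:u0+28]*1000).round(0).astype(int))
```

```text
scene ellipse ctr [0.56771317 0.01232891 0.128     ]
scene 95 [0.56861891 0.01178655] [0.1223 0.1258 0.1292]
[235 313] [247 331]
[[                   0                   -4                    4
                     1                   -1                   -2
                   112                  110                  112
                   108                  108                  111
                   112                  113                  116
                   115                  116                  106
                   105                  123                  124
                   131                  129                  131
                   128                  127                  126
                   128]
 [                   0                  109                  109
                   110                  109                  110
                   110                  108                  110
                   109                  111                  112
                   112                  112                  116
                   118               
[... 25261 characters left out ...]
  109
                   105]
 [                 106                  109                  114
                   121                  121                  116
                   123                  119                  117
                   115                  122                  119
                   118                   67                   62
                    51                   32                   32
                   117                  104                  109
                   112                  112                  106
                   107                  108                  107
                   108]]<stdin>:10: RuntimeWarning: invalid value encountered in cast
```

Run:
```python
from fit import *
from scipy.optimize import least_squares
for n,c0 in(("scene",(.568,.012)),("top",(.565,.0125))):
    d=np.load(f"pics/{n}0.npy"); C=cloud(n,d); 
    c=np.array(c0)
    for it in range(6):
        m=(C[...,2]>.1235)&(C[...,2]<.133)&(abs(np.hypot(C[...,0]-c[0],C[...,1]-c[1])-.0205)<.0045)
        v=np.argwhere(m); P=np.array([ray(n,u,w,.128)[:2] for w,u in v])
        r=least_squares(lambda p:np.hypot(P[:,0]-p[0],P[:,1]-p[1])-p[2],[*c,.0205],loss="soft_l1",f_scale=.001); c=r.x[:2]
    print(n,len(P),r.x, np.std(r.fun))
```

```text
scene 69 [0.56975316 0.01405524 0.02005903] 0.001871505152936921
top 46 [0.56652287 0.01322821 0.019684  ] 0.0008322252064306406
```

Run:
```python
from h import *
p=np.pi
for y0 in(0,p):
    print("stand",y0,np.round(inverse_kinematics([.470,-.332,.146],[0,p/2,y0]),2))
    for dy in(0.6,0,-.8,-1.6,-2.2,-2.8):
        q=inverse_kinematics([.568,.0135,.2],[0,p/2,y0+dy]); q2=inverse_kinematics([.568,.0135,.3],[0,p/2,y0+dy])
        print(dy,None if q is None else np.round(q,2),None if q2 is None else q2[5].round(2))
q=inverse_kinematics([.470,-.332,.36],[0,p/2,0]);print(q)
```

```text
stand 0 [-0.75  0.15  1.72  0.    1.28 -2.32]
0.6 [-0.12  0.09  1.68  0.    1.37 -2.29] -2.29
0 [-0.12  0.09  1.68  0.    1.37 -1.69] -1.69
-0.8 [-0.12  0.09  1.68 -0.    1.37 -0.89] -0.89
-1.6 [-0.12  0.09  1.68 -0.    1.37 -0.09] -0.09
-2.2 [-0.12  0.09  1.68 -0.    1.37  0.51] 0.51
-2.8 [-0.12  0.09  1.68 -0.    1.37  1.11] 1.11
stand 3.141592653589793 [-0.75  0.15  1.72 -0.    1.28  0.82]
0.6 [-0.12  0.09  1.68 -0.    1.37  0.86] 0.86
0 [-0.12  0.09  1.68 -0.    1.37  1.46] 1.46
-0.8 [-0.12  0.09  1.68  0.    1.37  2.26] 2.26
-1.6 None None
-2.2 [-0.12  0.09  1.68  0.    1.37 -2.63] -2.63
-2.8 [-0.12  0.09  1.68  0.    1.37 -2.03] -2.03
[-0.75201798  0.04821984  1.42650619  0.          1.66686662 -2.3228143 ]
```

Run:
```python
from h import *
p=np.pi; D=[0,p/2,-0.01]
q=observe()["q"]; 
movep([.30,.5,.36],[0,p/2,-1.5])
movep([.470,-.332,.26],D)
gripper_to(.06,60)
print("hit",move_l([.470,-.332,.149],feed=.1,max_force=8))
o=observe(); print(o["time_s"],o["eef_pos"],o["ft_force"],o["torque"],o["q"].round(2))
p_,d=get_image("top"); cv2.imwrite("pics/t1.png",p_[:,:,::-1])
s_,d=get_image("scene"); cv2.imwrite("pics/s1.png",s_[:,:,::-1])
cv2.imwrite("pics/ts1.png",np.hstack([cv2.resize(p_[200:320,380:500,::-1],(400,400)),cv2.resize(s_[100:240,210:350,::-1],(400,400))]))
```

```text
hit False
5.6417 [ 0.47049361 -0.33245098  0.14994303] [-0.4347108   0.38172367 -0.19782062] [ 0.01313132 -0.01818898 -0.0081234 ] [-0.75  0.15  1.71 -0.    1.28 -2.31]
```

View pics/ts1.png

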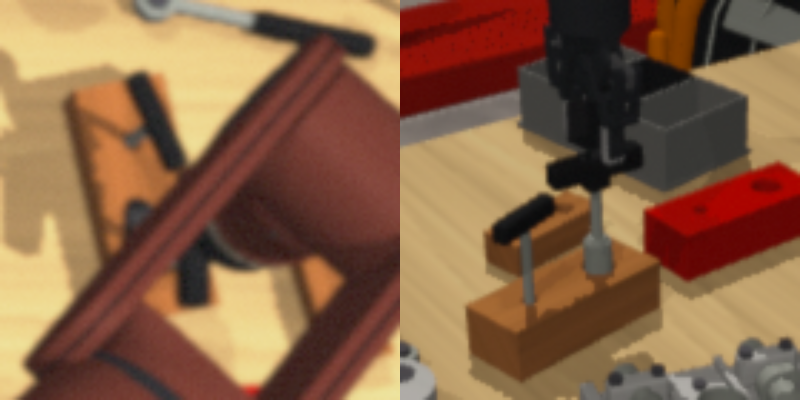

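The left half (top view) shows the arm covering the wrench. The right half (scene view) shows the open fingers astride the larger handle at about (600,160), with the key clear. I'll close the gripper now.

Run:
```python
from h import *
gripper_to(.0,70)
hold(.2)
o=observe(); print(o["time_s"],o["eef_pos"],o["tcp_rot"],o["ft_force"],o["torque"],o["opening"])
s_,d=get_image("scene"); np.save("pics/s2.npy",d);cv2.imwrite("pics/s2.png",cv2.resize(s_[100:240,210:350,::-1],(560,560)))
```

```text
6.5333 [ 0.47061332 -0.33303232  0.15025773] [-0.91371946  1.56799445 -0.92384202] [ 0.39131939 -1.68172631  6.2334059 ] [-0.33663775  0.04105313 -0.02318132] 0.0003562333486781709
```

View pics/s2.png

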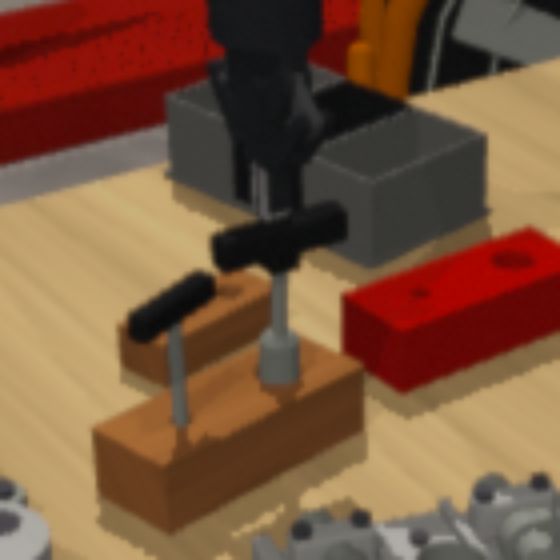

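The scene view shows the fingers shut above or behind the handle at about (275,200) without holding it. I'll measure where the handle is now against the fingers before doing anything else.

Run:
```python
from fit import *
s=get_image("scene"); C=cloud("scene",s[1]); im=s[0].astype(int)
q=proj("scene",[[.4706,-.333,.150],[.4706,-.333,.169],[.47,-.332,.165]]); print(q)
cv2.imwrite("pics/s3.png",cv2.resize(s[0][125:215,235:325,::-1],(600,600),interpolation=cv2.INTER_CUBIC))
d0=np.load("pics/scene0.npy");C0=cloud("scene",d0)
# handle column samples
for nm,c in(("old",C0),("new",C)):
    for u in range(262,300,4):
        col=c[140:185,u]
        ok=(col[:,2]>.135)&(np.hypot(col[:,0]-.47,col[:,1]+.33)<.07)
        if ok.any(): 
            P=col[ok]; print(nm,u,ok.sum(),"rows",140+np.argmax(ok),"x",P[:,0].min().round(3),P[:,0].max().round(3),"y",P[:,1].min().round(3),P[:,1].max().round(3),"z",P[:,2].min().round(3),P[:,2].max().round(3))
np.set_printoptions(linewidth=200)
print((C[140:175,278:282,1]*1000).round(0).T); print((C[140:175,278:282,2]*1000).round(0).T)
```

```text
[[278.27357402 162.70947411]
 [278.04799545 156.43272783]
 [278.47640753 157.84231453]]
old 262 18 rows 156 x 0.511 0.532 y -0.349 -0.316 z 0.136 0.178
old 266 12 rows 155 x 0.501 0.514 y -0.345 -0.324 z 0.153 0.179
old 270 12 rows 154 x 0.49 0.502 y -0.343 -0.324 z 0.155 0.181
old 274 13 rows 153 x 0.478 0.489 y -0.341 -0.324 z 0.142 0.178
old 278 18 rows 152 x 0.468 0.478 y -0.337 -0.322 z 0.135 0.18
old 282 15 rows 151 x 0.453 0.466 y -0.341 -0.322 z 0.144 0.178
old 286 11 rows 150 x 0.441 0.456 y -0.339 -0.315 z 0.154 0.178
old 290 11 rows 149 x 0.426 0.439 y -0.341 -0.323 z 0.153 0.179
old 294 8 rows 151 x 0.422 0.427 y -0.328 -0.32 z 0.155 0.174
new 262 7 rows 168 x 0.527 0.531 y -0.325 -0.316 z 0.135 0.155
new 266 11 rows 157 x 0.51 0.519 y -0.331 -0.316 z 0.158 0.18
new 270 12 rows 156 x 0.497 0.507 y -0.331 -0.316 z 0.151 0.178
new 274 24 rows 140 x 0.48 0.495 y -0.337 -0.314 z 0.155 0.223
new 278 30 rows 140 x 0.472 0.486 y -0.33 -0.304 z 0.136 0.232
new 282 28 rows 140 x 0.46 0.478 y -0.33 -0.297 z 0.143 0.23
new 286 11 rows 140 x 0.447 0.464 y -0.329 -0.3 z 0.155 0.228
ne
[... 998 characters left out ...]
223. 217. 213. 210. 207. 204. 200. 196. 196. 190. 187. 182. 178. 179. 179. 175. 173. 171. 165. 166. 162. 156. 156. 154. 148. 147. 142. 136. 133. 130. 125. 122. 118.]
 [231. 230. 224. 214. 211. 207. 204. 203. 201. 198. 194. 191. 187. 183. 179. 179. 178. 176. 172. 172. 167. 166. 161. 158. 153. 153. 147. 145. 141. 134. 131. 132. 125. 121. 116.]
 [236. 230. 226. 214. 211. 208. 206. 205. 199. 198. 190. 191. 185. 182. 180. 179. 176. 176. 176. 171. 169. 163. 158. 158. 151. 148. 147. 146. 137. 135. 133. 128. 123. 125. 121.]
 [235. 229. 216. 211. 207. 206. 204. 203. 199. 194. 192. 190. 185. 182. 177. 179. 176. 174. 172. 169. 168. 163. 161. 155. 150. 149. 146. 143. 136. 134. 132. 131. 127. 120. 120.]]
```

View pics/s3.png

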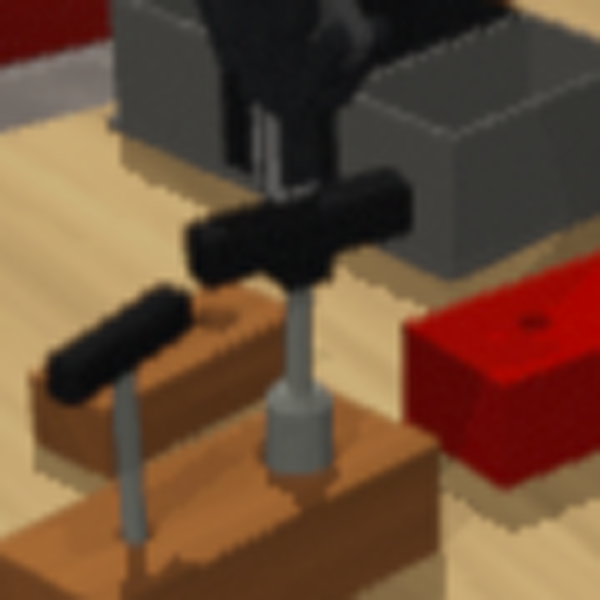

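Run:
```python
from fit import *
print(proj("scene",[[.4705,-.300,.157],[.4705,-.300,.185],[.4705,-.364,.157],[.4705,-.364,.185]]))
im=cv2.imread("pics/s1.png"); cv2.imwrite("pics/s1c.png",cv2.resize(im[110:180,245:325],(800,600)[:2] and (686,600),interpolation=cv2.INTER_CUBIC))
```

```text
[[284.67146869 164.95810492]
 [284.40073573 155.53704642]
 [272.33294503 156.23452741]
 [271.94109481 146.98885253]]
```

View pics/s1c.png

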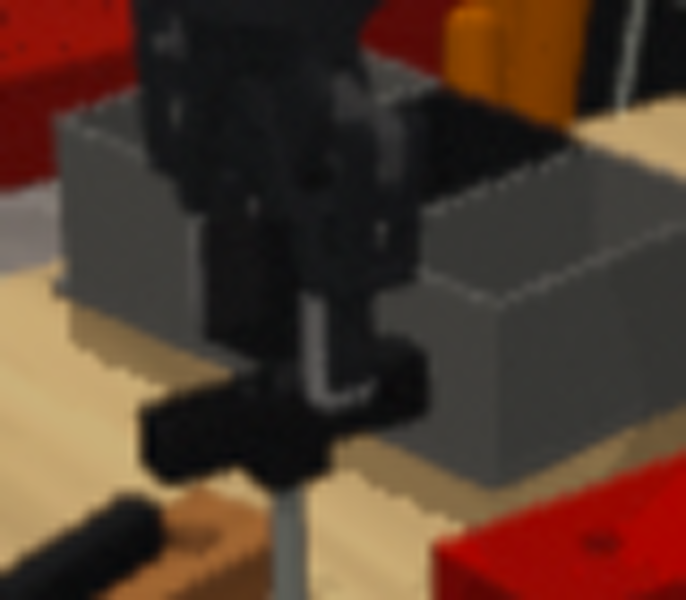

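The near finger tip appears at about z 0.18 in the picture rather than 0.15. So the fingers seem to have closed on top of the handle. I'll lift 40 mm and measure the true tip against the reported TCP.

Run:
```python
from fit import *
o=observe(); p0=o["eef_pos"]
move_l([p0[0],p0[1],p0[2]+.05],feed=.1)
o=observe(); print(o["time_s"],o["eef_pos"],o["ft_force"],o["torque"])
s=get_image("scene"); np.save("pics/s4.npy",s[1]); C=cloud("scene",s[1])
q=proj("scene",[o["eef_pos"]])[0]; print(q)
a=cv2.resize(s[0][100:190,235:325,::-1],(600,600),interpolation=cv2.INTER_CUBIC)
cv2.circle(a,tuple(((q+.5-[235,100])*6.667).astype(int)),4,(0,255,0),1); cv2.imwrite("pics/s4.png",a)
np.set_printoptions(linewidth=200)
for u in(274,277,280): print((C[125:160,u]*1000).round(0).astype(int).tolist())
```

```text
7.3 [ 0.47039721 -0.33270338  0.19971884] [-0.2065586   0.19620906 -0.27693424] [0.00884573 0.02935275 0.01232753]
[277.7986007  146.11404437]
[[480, -331, 263], [483, -327, 263], [480, -333, 257], [483, -327, 257], [482, -329, 253], [482, -329, 250], [480, -334, 245], [482, -330, 244], [481, -332, 241], [479, -336, 236], [483, -329, 237], [481, -332, 232], [293, -653, 63], [293, -654, 59], [288, -662, 51], [290, -658, 49], [291, -657, 47], [288, -663, 39], [291, -658, 39], [292, -657, 36], [292, -657, 32], [293, -655, 29], [292, -657, 24], [290, -661, 19], [294, -654, 19], [291, -659, 12], [289, -663, 6], [472, -351, 176], [475, -347, 175], [479, -340, 176], [485, -330, 178], [482, -335, 172], [481, -337, 169], [487, -327, 171], [489, -324, 170]]
[[476, -323, 265], [480, -317, 265], [477, -322, 260], [478, -320, 258], [478, -321, 255], [476, -324, 251], [478, -321, 250], [478, -321, 247], [480, -319, 245], [477, -324, 239], [480, -319, 239], [479, -321, 235], [474, -329, 228], [289, -640, 63], [288, -643, 58], [291, -637, 58], [286, -645, 50], [293, -635, 52], [289, -642, 44], [292,
[... 304 characters left out ...]
68], [478, -326, 166]]
[[468, -322, 264], [468, -322, 260], [469, -320, 259], [467, -323, 255], [471, -318, 255], [469, -321, 250], [472, -317, 249], [466, -327, 242], [468, -322, 241], [469, -322, 238], [468, -324, 235], [465, -329, 229], [287, -623, 73], [283, -631, 65], [282, -633, 61], [288, -623, 62], [288, -622, 59], [283, -631, 51], [282, -633, 46], [286, -627, 46], [286, -627, 42], [286, -627, 38], [285, -629, 34], [291, -619, 35], [281, -636, 22], [291, -620, 27], [457, -345, 177], [463, -334, 180], [463, -334, 177], [464, -334, 174], [463, -335, 170], [464, -334, 168], [466, -330, 167], [466, -331, 164], [468, -327, 163]]<stdin>:10: RuntimeWarning: invalid value encountered in cast
```

View pics/s4.png

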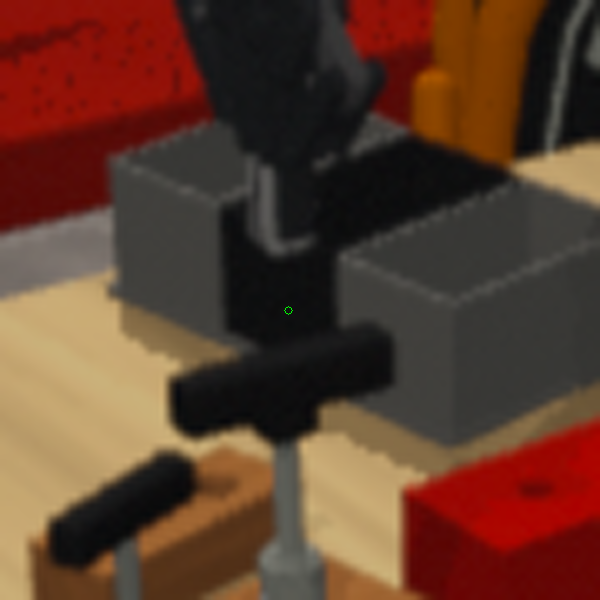

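The picture shows the tips of the shut fingers at z≈0.229, at (277,137), while the reported TCP is at 0.200. The real tips are therefore about 29 mm behind the reported TCP. The handle, at (278,158), is back where it was, undisturbed. I'll go down 29 mm deeper.

Run:
```python
from h import *
gripper_to(.06,60)
print("hit",move_l([.470,-.332,.119],feed=.08,max_force=6))
o=observe(); print(o["time_s"],o["eef_pos"],o["ft_force"])
gripper_to(.0,70)
hold(.2)
o=observe(); print(o["time_s"],o["eef_pos"],o["tcp_rot"],o["ft_force"],o["torque"],o["opening"])
s=get_image("scene"); cv2.imwrite("pics/s5.png",cv2.resize(s[0][100:190,235:325,::-1],(600,600),interpolation=cv2.INTER_CUBIC))
```

```text
hit False
9.1167 [ 0.47043296 -0.33239708  0.11975675] [ 0.35496453  0.34885708 -0.1237479 ]
9.75 [ 0.47037868 -0.33249924  0.11962873] [-0.83348421  1.56936675 -0.84350793] [ 0.83478842 -1.1980804   2.94553736] [-0.25849194 -0.08956366  0.04067925] 0.020734204787740386
```

View pics/s5.png

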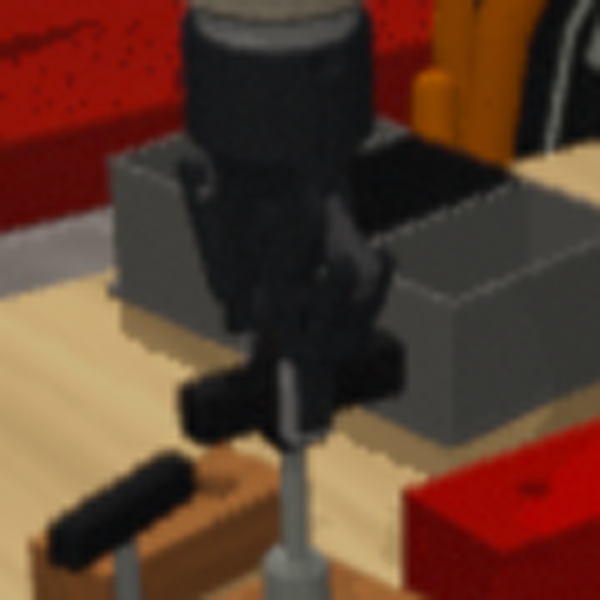

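Closed at 20.7 mm, with the picture showing the handle held centrally at (290,400). I'll lift it straight out, carry it over the well and compare the tip with the well and the hole.

Run:
```python
from fit import *
p=np.pi; D=[0,p/2,-0.01]
move_l([.4704,-.3325,.23],feed=.12)
o=observe(); print(o["time_s"],o["eef_pos"],o["ft_force"],o["torque"],o["opening"])
movep([.560,.0,.29],D)
movep([.5675,.0133,.29],D); hold(.1)
o=observe(); print(o["time_s"],o["eef_pos"],o["ft_force"],o["torque"],o["opening"])
for n in("scene","top"):
    s=get_image(n); np.save(f"pics/{n}6.npy",s[1]); cv2.imwrite(f"pics/{n}6.png",s[0][...,::-1])
a=cv2.imread("pics/scene6.png");b=cv2.imread("pics/top6.png")
cv2.imwrite("pics/c6.png",np.hstack([cv2.resize(a[120:270,260:400],(420,450)),cv2.resize(b[210:310,375:455],(360,450))]))
```

```text
10.875 [ 0.46982378 -0.33188874  0.22867222] [ 0.42236199 -0.1683996  -2.81912559] [ 0.00794158 -0.00820183  0.00999285] 0.021196553037888026
12.5417 [0.56732062 0.01227057 0.28962256] [-0.18838146 -0.24021397 -2.34335567] [ 0.00372185 -0.02566234 -0.02538159] 0.02106950415321637
```

View pics/c6.png

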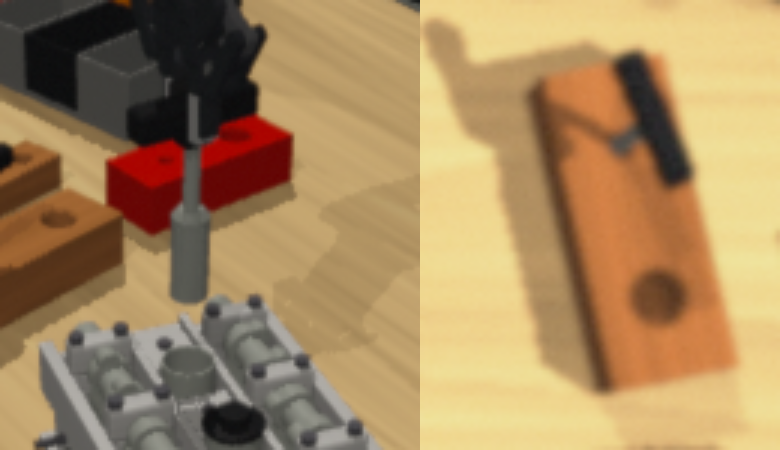

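Run:
```python
from fit import *
from scipy.optimize import least_squares
print("hole top-cam",ray("top",427.4,275.5,.055))
d=np.load("pics/scene6.npy"); C=cloud("scene",d)
m0=(np.hypot(C[...,0]-.5675,C[...,1]-.0133)<.035)&(C[...,2]>.16)&(C[...,2]<.33)
# silhouette: per-row middle of tool pixels
T=get_calibration("scene")["world_from_camera"]
for r in range(160,232,3):
    us=np.where(m0[r])[0]
    if len(us)>3:
        um=(us[0]+us[-1])/2; z=np.median(C[r,us,2]); 
        print(r,us[0],us[-1],um,round(z,3))
P=C[m0&(C[...,2]<.235)&(C[...,2]>.19)]
r=least_squares(lambda p:np.hypot(P[:,0]-p[0],P[:,1]-p[1])-.0145,[.56,.01],loss="soft_l1",f_scale=.002); print("cyl",r.x,len(P),P[:,2].min())
q=proj("scene",[[.5673,.0123,z] for z in(.188,.21,.24,.26,.28)]); print(q)
```

```text
hole top-cam [ 0.46876478 -0.33512325  0.055     ]
160 333 337 335.0 0.326
163 317 332 324.5 0.329
166 313 331 322.0 0.322
169 321 326 323.5 0.312
172 321 326 323.5 0.302
175 321 326 323.5 0.294
178 321 326 323.5 0.287
181 321 326 323.5 0.28
184 321 326 323.5 0.273
187 321 326 323.5 0.265
190 317 329 323.0 0.257
193 317 329 323.0 0.254
196 317 329 323.0 0.248
199 317 329 323.0 0.239
202 317 329 323.0 0.232
205 317 329 323.0 0.224
208 317 329 323.0 0.217
211 317 329 323.0 0.21
214 317 329 323.0 0.202
217 317 328 322.5 0.194
220 318 327 322.5 0.187
cyl [0.56598715 0.00920601] 226 0.19004166855566473
[[322.99742156 217.23035081]
 [323.13311278 208.69855725]
 [323.3227345  196.77579988]
 [323.45219213 188.63595269]
 [323.58416712 180.33782264]]
```

Run:
```python
from fit import *
print("well proj",proj("scene",[[.5698,.0141,.128],[.5665,.0132,.128],[.568,.0135,.128]]))
a=np.linspace(0,2*np.pi,73)
for z in(.183,.185,.187):
  for c in((.5673,.0123),(.566,.0092)):
    q=proj("scene",np.c_[c[0]+.0145*np.cos(a),c[1]+.0145*np.sin(a),0*a+z]); print(z,c,q.min(0),q.max(0))
im=cv2.imread("pics/scene6.png"); print(im[212:228,323].astype(int).tolist())
```

```text
well proj [[322.20425472 240.36586738]
 [323.15996421 239.70782452]
 [322.69791264 239.98398055]]
0.183 (0.5673, 0.0123) [316.39586936 215.64252053] [329.53481457 222.71781315]
0.183 (0.566, 0.0092) [316.07270549 214.85660797] [329.18252828 221.90026484]
0.185 (0.5673, 0.0123) [316.40192796 214.88198556] [329.55307784 221.94867218]
0.185 (0.566, 0.0092) [316.07845083 214.09703171] [329.20042422 221.13209151]
0.187 (0.5673, 0.0123) [316.40799784 214.12004959] [329.57137509 221.17808591]
0.187 (0.566, 0.0092) [316.08420684 213.33605931] [329.21835338 220.36247797]
[[82, 88, 87], [81, 88, 87], [81, 88, 86], [81, 88, 87], [80, 87, 86], [80, 87, 86], [80, 87, 86], [80, 87, 86], [82, 92, 96], [96, 128, 148], [111, 161, 190], [112, 166, 196], [113, 163, 194], [121, 164, 191], [138, 165, 183], [156, 167, 174]]
```

Run:
```python
from h import *
def st(t):
    o=observe(); print(t,round(o["time_s"],2),o["eef_pos"].round(4),o["ft_force"].round(2),o["torque"].round(3),round(o["opening"],4))
c=[.5683,.0137]
move_l([*c,.26],feed=.12); st("a")
print(move_l([*c,.200],feed=.06,max_force=5)); st("b")
print(move_l([*c,.170],feed=.03,max_force=5)); st("c")
```

```text
a 13.04 [0.5678 0.0136 0.2594] [ 0.49  0.4  -2.53] [-0.014 -0.001  0.015] 0.0213
False
b 14.19 [0.5687 0.0137 0.2006] [-0.68 -0.09 -2.36] [ 0.034 -0.01  -0.046] 0.0212
False
c 15.34 [0.5685 0.0137 0.1703] [-0.36  0.98 -2.2 ] [ 0.035 -0.004 -0.007] 0.021
```

```bash
cat >> h.py <<'E'
def st(t):
    o=observe(); R=o["tcp_rot"]; print(t,round(o["time_s"],2),o["eef_pos"].round(4),"yaw",round((R[2]-R[0]+np.pi)%(2*np.pi)-np.pi,3),"F",o["ft_force"].round(2),"T",o["torque"].round(3),"j6",round(o["q"][5],3),round(o["opening"],4)); return o
E
python3 - <<'E'
from h import *
c=[.5683,.0137]
print(move_l([*c,.146],feed=.02,max_force=4)); st("d")
E
```

```text
True
d 16.39 [0.5684 0.014  0.1475] yaw -0.01 F [-0.24 -0.33  5.26] T [0.053 0.018 0.014] j6 -1.675 0.0209
```

Tip z ≈ 0.043 by the height taken in the stand, so the socket is fully over the hexagon (riding on the corners would be about 0.158 in TCP height, and it stands at 0.1475). I'll ease the push and turn clockwise in small steps while watching the moment.

Run:
```python
from h import *
c=[.5683,.0137]
move_l([*c,.1485],feed=.03); o=st("e")
q=o["q"].copy(); b=o["torque"][2]
for i in range(9):
    q[5]+=.06
    set_joints(q); o=observe(); print(i,round(o["time_s"],2),"j6",round(o["q"][5],3),"Tz",round(o["torque"][2],3),"F",o["ft_force"].round(1),"z",round(o["eef_pos"][2],4))
    if o["torque"][2]-b>.22: break
```

```text
e 16.64 [0.5683 0.0138 0.1483] yaw -0.01 F [ 0.39 -0.03 -1.5 ] T [ 0.267 -0.174  0.013] j6 -1.676 0.021
0 16.89 j6 -1.618 Tz 0.045 F [0.6 1.1 0.5] z 0.1483
1 17.14 j6 -1.559 Tz 0.082 F [ 0.9  0.5 -1.1] z 0.1483
2 17.39 j6 -1.499 Tz 0.067 F [ 1.5  0.1 -0.4] z 0.1483
3 17.64 j6 -1.439 Tz 0.024 F [ 1.4  0.1 -0.6] z 0.1483
4 17.89 j6 -1.379 Tz 0.113 F [ 2.4 -0.3 -2. ] z 0.1483
5 18.14 j6 -1.319 Tz 0.08 F [ 1.6 -0.8 -0.9] z 0.1483
6 18.39 j6 -1.259 Tz 0.047 F [ 2.1 -0.3 -1.2] z 0.1483
7 18.64 j6 -1.199 Tz 0.085 F [ 2.2 -0.6 -1.2] z 0.1483
8 18.89 j6 -1.139 Tz 0.033 F [ 2.1 -1.7 -1.8] z 0.1483
```

Run:
```python
from h import *
o=st("x"); e=o["eef_pos"]
print(move_l([e[0],e[1],.142],feed=.02,max_force=4)); st("y")
move_l([.5683,.0137,.1483],feed=.03); o=st("z")
q=o["q"].copy()
for i in range(12):
    q[5]+=.04
    set_joints(q); o=observe(); print(i,round(o["time_s"],2),"j6",round(o["q"][5],3),"T",o["torque"].round(3),"F",o["ft_force"].round(1))
    if o["torque"][2]>.22: break
```

```text
x 18.89 [0.5684 0.0137 0.1483] yaw -0.547 F [ 2.12 -1.71 -1.81] T [-0.363 -0.735  0.033] j6 -1.139 0.0209
True
y 19.1 [0.5691 0.0133 0.1478] yaw -0.548 F [0.56 0.31 2.54] T [-0.047 -0.182  0.018] j6 -1.138 0.021
z 19.35 [0.5682 0.0137 0.1479] yaw -0.549 F [ 1.79 -0.9  -2.38] T [-0.273 -0.708  0.073] j6 -1.136 0.0212
0 19.6 j6 -1.097 T [-0.341 -0.764  0.021] F [ 2.3 -0.1 -1.5]
1 19.85 j6 -1.058 T [-0.378 -0.758  0.078] F [ 2.2 -0.9 -0.8]
2 20.1 j6 -1.018 T [-0.432 -0.815 -0.002] F [ 3.4 -1.1 -1. ]
3 20.35 j6 -0.978 T [-0.435 -0.786  0.019] F [ 2.7 -1.9 -1.7]
4 20.6 j6 -0.938 T [-0.513 -0.856  0.064] F [ 2.3 -1.3 -2.1]
5 20.85 j6 -0.898 T [-0.565 -0.872  0.064] F [ 3.  -1.1 -1.8]
6 21.1 j6 -0.858 T [-0.626 -0.941  0.083] F [ 3.2 -1.6 -2.2]
7 21.35 j6 -0.818 T [-0.716 -0.924  0.076] F [ 2.7 -2.5 -2.1]
8 21.6 j6 -0.778 T [-0.731 -0.965  0.077] F [ 3.  -2.4 -2.7]
9 21.85 j6 -0.739 T [-0.779 -0.992  0.124] F [ 3.2 -3.4 -2.1]
10 22.1 j6 -0.698 T [-0.68  -0.63   0.165] F [ 1.9 -3.1 -1.8]
11 22.35 j6 -0.658 T [-0.748 -0.495  0.285] F [ 2.1 -3.  -0.9]
```

Tz is rising (0.29 N m) after 1.02 rad of turning, which fits the stop. The moments are odd though, so I'll check the seating depth with the camera.

Run:
```python
from fit import *
o=st("x")
s=get_image("scene"); np.save("pics/s7.npy",s[1]); C=cloud("scene",s[1])
cv2.imwrite("pics/s7.png",s[0][...,::-1])
q=proj("scene",[[.5683,.0137,z] for z in (.206,.1905,.18,.2)]); print(q)
a=cv2.resize(s[0][170:260,275:385,::-1],(733,600),interpolation=cv2.INTER_CUBIC); cv2.imwrite("pics/s7c.png",a)
im=s[0].max(-1)
m=(np.hypot(C[...,0]-.568,C[...,1]-.0137)<.055)&(C[...,2]>.17)&(C[...,2]<.235)&(im<75)
v=np.argwhere(m); print(v.min(0),v.max(0)); np.save("pics/m7.npy",m)
h=C[m&(np.hypot(C[...,0]-.568,C[...,1]-.0137)>.025)]; print("handle z pct",np.percentile(h[:,2],[1,5,25,50,75,95,99]).round(4),len(h))
```

```text
x 22.35 [0.5681 0.0137 0.1479] yaw -1.027 F [ 2.14 -2.95 -0.92] T [-0.748 -0.495  0.285] j6 -0.658 0.021
[[323.10914187 210.67700097]
 [323.01349004 216.68784975]
 [322.94947559 220.71057682]
 [323.07195056 213.01413691]]
[192 302] [227 345]
handle z pct [0.1831 0.1853 0.1926 0.2012 0.2067 0.2316 0.2335] 348
```

View pics/s7c.png

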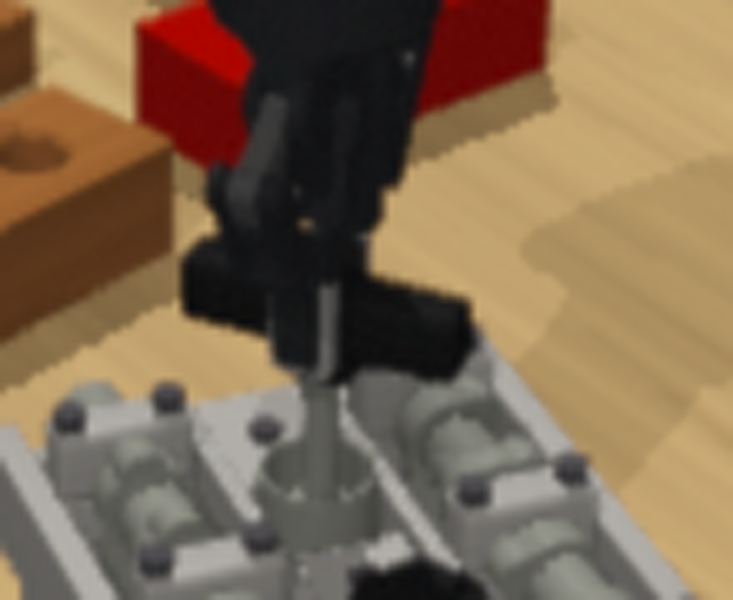

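Run:
```python
from h import *
def avg(n=6):
    T=[]
    for i in range(n): hold(.03); T.append(observe()["torque"][2])
    return np.mean(T),np.std(T)
print(avg())
q=observe()["q"].copy()
q[5]=-.658
for i in range(6):
    q[5]+=.015
    set_joints(q); a=avg(); o=observe(); print(i,round(o["time_s"],2),"j6",round(o["q"][5],3),"Tz",np.round(a,3),"F",o["ft_force"].round(1),"T",o["torque"].round(2))
    if a[0]>.27: break
```

```text
(np.float64(0.25397381154208115), np.float64(0.04366133096842475))
0 23.05 j6 -0.643 Tz [0.55  0.023] F [ 1.6 -3.1 -0.6] T [-0.81 -0.53  0.56]
```

The stop is firm and steep: 0.25 rose to 0.55 N m in 0.015 rad. That is under the 0.8 limit. I'll relax within the play and draw the wrench out.

Run:
```python
from h import *
q=observe()["q"].copy(); q[5]=-.643
for s in(.03,.03,.02):
    q[5]-=s; set_joints(q); o=st("back")
    if o["torque"][2]<.0: break
e=o["eef_pos"]
print(move_l([.5683,.0137,.17],feed=.05,max_force=15)); st("l1")
print(move_l([.5683,.0137,.29],feed=.12,max_force=15)); st("l2")
```

```text
back 23.3 [0.5681 0.0137 0.1479] yaw -1.014 F [ 1.1  -2.26 -1.31] T [-0.76  -0.383  0.09 ] j6 -0.672 0.0212
back 23.55 [0.5681 0.0137 0.1479] yaw -0.984 F [ 2.08 -1.72  0.55] T [-0.719 -0.433 -0.033] j6 -0.702 0.0212
True
l1 23.76 [0.5676 0.0133 0.148 ] yaw -0.983 F [ 1.2  -1.86  1.64] T [-0.32  -0.347  0.169] j6 -0.702 0.0211
True
l2 24.01 [0.5674 0.0131 0.1481] yaw -0.983 F [ 3.21 -0.69  0.77] T [-0.109 -0.688  0.148] j6 -0.703 0.0204
```

Run:
```python
from h import *
e=st("0")["eef_pos"]
for i in range(5):
    r=move_l([.5683,.0137,.148+.001*(i+1)],feed=.02,max_force=25); st(r)
```

```text
0 24.01 [0.5674 0.0131 0.1481] yaw -0.983 F [ 3.21 -0.69  0.77] T [-0.109 -0.688  0.148] j6 -0.703 0.0204
False 24.26 [0.5678 0.0136 0.1482] yaw -0.983 F [ 2.7  -2.36 -5.24] T [-0.457 -0.593  0.132] j6 -0.701 0.0207
False 24.51 [0.5674 0.0137 0.1483] yaw -0.983 F [  3.69  -2.28 -14.61] T [-0.523 -1.071  0.175] j6 -0.701 0.0207
False 24.76 [0.5668 0.0139 0.1485] yaw -0.983 F [  4.27  -1.92 -26.25] T [-0.382 -1.438  0.182] j6 -0.701 0.0207
False 25.01 [0.5664 0.014  0.1486] yaw -0.983 F [  6.24  -1.24 -30.59] T [-0.419 -1.823  0.139] j6 -0.701 0.0211
False 25.26 [0.5662 0.014  0.1491] yaw -0.983 F [  6.05  -1.64 -32.32] T [-0.491 -2.003  0.158] j6 -0.701 0.0208
```

It resists at about 30 N. I won't pull harder: I'll release the pull, null the side forces and the moment, then wiggle it within the play.

Run:
```python
from h import *
move_l([.5683,.0137,.148],feed=.04); st("0")
c=np.array([.5683,.0137])
for i in range(3):
    o=observe(); c=c+o["ft_force"][:2]*.00025; move_l([*c,.148],feed=.02); st(c.round(4))
q=observe()["q"].copy()
for s in(-.03,-.03):
    q[5]+=s; set_joints(q); hold(.1); st(s)
s=get_image("scene"); cv2.imwrite("pics/s8c.png",cv2.resize(s[0][170:260,275:385,::-1],(733,600),interpolation=cv2.INTER_CUBIC))
```

```text
0 25.53 [0.5679 0.0137 0.1487] yaw -0.983 F [ 0.03 -1.67 -9.61] T [-0.502  0.192  0.174] j6 -0.701 0.0211
[0.5683 0.0133] 25.78 [0.5682 0.0134 0.1486] yaw -0.983 F [-1.39 -1.07 -5.9 ] T [-0.323  0.537  0.149] j6 -0.702 0.0211
[0.568 0.013] 26.03 [0.5682 0.0131 0.1486] yaw -0.983 F [-1.92 -0.3  -4.37] T [-0.125  0.509  0.159] j6 -0.702 0.0209
[0.5675 0.0129] 26.28 [0.568  0.013  0.1486] yaw -0.983 F [-0.44  0.01 -3.  ] T [0.038 0.342 0.107] j6 -0.703 0.0208
-0.03 26.63 [0.568  0.0131 0.1486] yaw -0.953 F [-1.19 -0.3  -4.78] T [0.035 0.272 0.162] j6 -0.732 0.0208
-0.03 26.98 [0.568  0.0131 0.1486] yaw -0.923 F [-1.2   0.7  -4.25] T [0.102 0.311 0.024] j6 -0.762 0.0207
```

View pics/s8c.png

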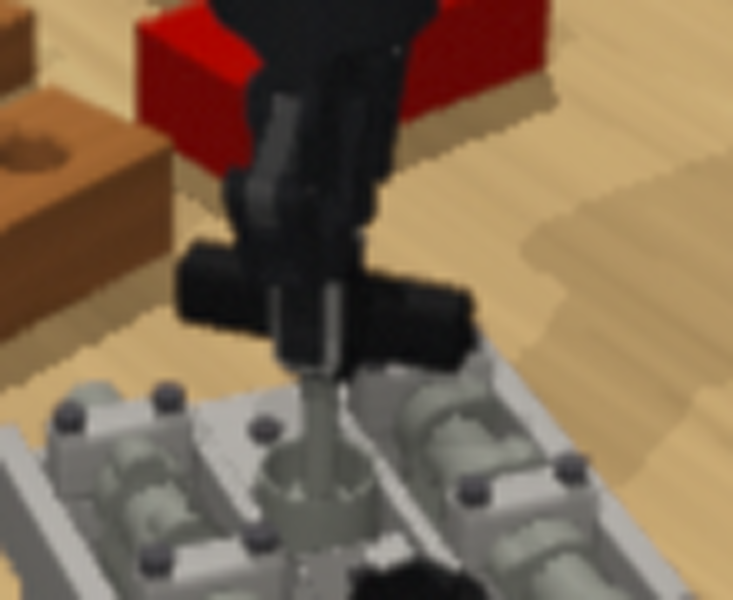

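Run:
```python
from h import *
c=[.5675,.0129]
for i in range(3):
    r=move_l([*c,.149+.0015*(i+1)],feed=.03,max_force=25); o=st(r)
q=o["q"].copy()
for s in(-.03,-.03,.03,.03):
    q[5]+=s; set_joints(q); st(s)
```

```text
False 27.28 [0.5673 0.013  0.1496] yaw -0.923 F [  1.7    0.   -12.96] T [ 0.151 -0.521  0.074] j6 -0.763 0.0211
False 27.53 [0.5674 0.013  0.1519] yaw -0.923 F [  0.87   1.23 -10.9 ] T [ 0.187 -0.325  0.048] j6 -0.763 0.0206
False 27.78 [0.5677 0.0129 0.1543] yaw -0.923 F [-0.75  0.86 -6.91] T [0.286 0.085 0.003] j6 -0.763 0.0212
-0.03 28.03 [0.568  0.0128 0.1553] yaw -0.893 F [-1.65  0.29 -3.12] T [ 0.224  0.444 -0.027] j6 -0.792 0.0207
-0.03 28.28 [0.5681 0.0128 0.155 ] yaw -0.864 F [-1.52 -0.14 -1.64] T [0.249 0.34  0.032] j6 -0.822 0.0209
0.03 28.53 [0.568  0.0128 0.1546] yaw -0.893 F [-1.25  1.77 -1.02] T [ 0.207  0.297 -0.039] j6 -0.793 0.0207
0.03 28.78 [0.5679 0.0129 0.1545] yaw -0.922 F [-0.41 -0.16 -0.08] T [0.34  0.328 0.052] j6 -0.764 0.0206
```

Run:
```python
from fit import *
c=[.5677,.0130]
print(move_l([*c,.175],feed=.06,max_force=15)); st("a")
print(move_l([*c,.25],feed=.1,max_force=15)); st("b")
move_l([*c,.29],feed=.12)
movep([.48,-.30,.28],[0,np.pi/2,-.01]); 
movep([.4704,-.3325,.23],[0,np.pi/2,-.01]); hold(.15); st("c")
for n in("scene","top"):
    s=get_image(n); np.save(f"pics/{n}9.npy",s[1]); cv2.imwrite(f"pics/{n}9.png",s[0][...,::-1])
a=cv2.imread("pics/scene9.png");b=cv2.imread("pics/top9.png")
cv2.imwrite("pics/c9.png",np.hstack([cv2.resize(a[90:230,215:345],(418,450)),cv2.resize(b[165:285,180:300],(380,450))]))
```

```text
False
a 29.27 [0.5682 0.0129 0.1758] yaw -0.923 F [-0.62  0.63 -3.69] T [-0.006 -0.04  -0.013] j6 -0.763 0.021
False
b 30.18 [0.5672 0.013  0.2491] yaw -0.923 F [-0.07  0.14 -3.23] T [-0.088  0.016  0.022] j6 -0.763 0.0207
c 32.5 [ 0.4717 -0.3322  0.2318] yaw -0.009 F [-0.75 -0.16 -2.23] T [-0.045  0.006  0.013] j6 -2.312 0.0207
```

View pics/c9.png

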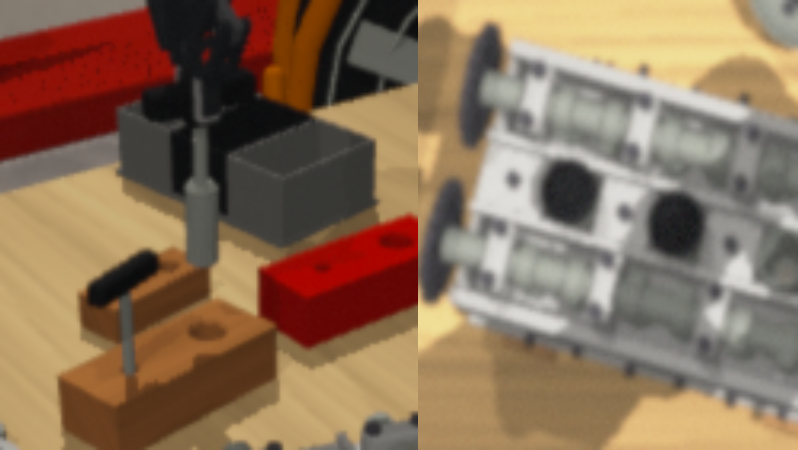

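Run:
```python
from fit import *
print("hole scene",ray("scene",279.5,191.9,.055))
im=cv2.imread("pics/scene9.png").astype(int)
d=np.load("pics/scene9.npy"); C=cloud("scene",d)
m=(np.hypot(C[...,0]-.4715,C[...,1]+.332)<.04)&(C[...,2]>.12)&(C[...,2]<.24)
for r in range(125,175,4):
    us=np.where(m[r])[0]
    if len(us)>3: print(r,us[0],us[-1],(us[0]+us[-1])/2,np.median(C[r,us,2]).round(3))
print(proj("scene",[[.4717,-.3322,z] for z in(.2,.17,.13,.055)]))
# hole fit in scene: dark points below stand top
m=(np.hypot(C[...,0]-.469,C[...,1]+.334)<.03)&(C[...,2]<.05)&(C[...,2]>0.01)
v=np.argwhere(m); print(len(v),v.min(0),v.max(0))
b6=np.load("pics/top6.npy"); C6=cloud("top",b6)
m=(np.hypot(C6[...,0]-.469,C6[...,1]+.334)<.03)&(C6[...,2]<.046)
v=np.argwhere(m); print("top6",len(v),v.min(0),v.max(0),v.mean(0), ray("top",(v.min(0)[1]+v.max(0)[1])/2,(v.min(0)[0]+v.max(0)[0])/2,.055))
st("now")
```

```text
hole scene [ 0.46752901 -0.33716656  0.055     ]
133 275 279 277.0 0.238
137 275 279 277.0 0.228
141 275 279 277.0 0.216
145 275 279 277.0 0.204
149 272 282 277.0 0.196
153 272 282 277.0 0.184
157 273 282 277.5 0.173
161 273 282 277.5 0.16
165 273 282 277.5 0.148
169 273 282 277.5 0.137
[[277.48081176 146.20005386]
 [277.84632234 156.30781532]
 [278.32103058 169.43530851]
 [279.1742103  193.02898142]]
42 [191 272] [195 284]
top6 108 [270 421] [281 432] [275.73148148 426.38888889] [ 0.46874539 -0.33275691  0.055     ]
now 32.6 [ 0.4716 -0.3324  0.2319] yaw -0.009 F [ 1.49  0.31 -1.99] T [ 0.012 -0.059 -0.02 ] j6 -2.313 0.0207
```

Run:
```python
from h import *
t=np.array([.4698,-.3330]); c=t.copy()
move_l([*c,.168],feed=.1); hold(.15); o=st("a")
c=c+np.clip(t-o["eef_pos"][:2],-.002,.002)
print(move_l([*c,.166],feed=.03)); st("b")
print(move_l([*c,.145],feed=.04,max_force=5)); st("c")
s=get_image("scene"); cv2.imwrite("pics/s10.png",cv2.resize(s[0][110:230,215:345,::-1],(650,600),interpolation=cv2.INTER_CUBIC))
```

```text
a 33.52 [ 0.4704 -0.3335  0.1692] yaw -0.01 F [ 0.43 -0.32 -2.93] T [ 0.012 -0.     0.025] j6 -2.314 0.021
False
b 33.77 [ 0.4692 -0.3324  0.1661] yaw -0.01 F [-0.15  0.41 -3.17] T [ 0.003  0.01  -0.034] j6 -2.314 0.0206
False
c 34.44 [ 0.469  -0.3325  0.1447] yaw -0.01 F [-1.41 -1.25 -3.61] T [-0.385  0.158  0.033] j6 -2.314 0.0209
```

View pics/s10.png

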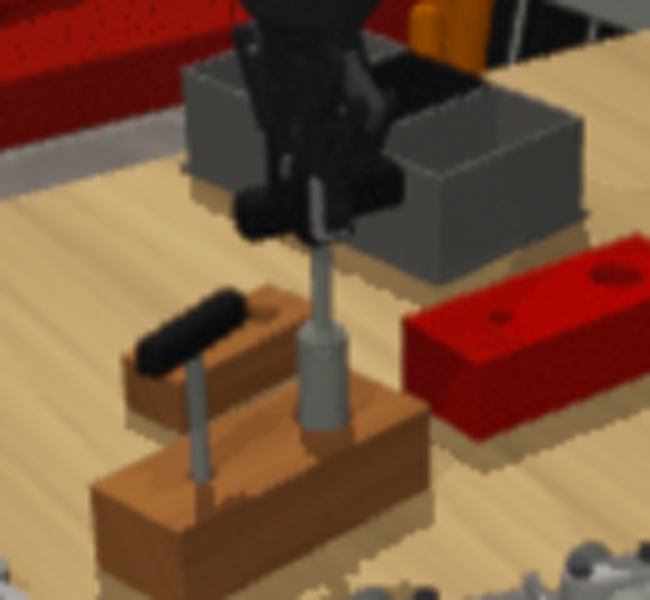

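The socket has entered its own hole, at (325,425) in the crop. I'll lower it to the floor.

Run:
```python
from h import *
c=np.array([.4689,-.3328])
print(move_l([*c,.116],feed=.04,max_force=5)); o=st("floor")
move_l([*c,o["eef_pos"][2]],feed=.03); hold(.1); st("r")
gripper_to(.04); hold(.1); st("open")
gripper_to(.06); hold(.3); o=st("open2")
s=get_image("scene"); cv2.imwrite("pics/s11.png",cv2.resize(s[0][110:230,215:345,::-1],(650,600),interpolation=cv2.INTER_CUBIC))
```

```text
True
floor 35.1 [ 0.469  -0.3328  0.1197] yaw -0.01 F [-0.09  0.4   3.61] T [-0.115  0.072 -0.011] j6 -2.315 0.0211
r 35.45 [ 0.4691 -0.3329  0.1198] yaw -0.01 F [0.35 0.21 1.43] T [-0.217 -0.034 -0.014] j6 -2.315 0.0204
open 35.88 [ 0.4688 -0.3327  0.1197] yaw -0.01 F [-0.11 -0.1  -0.43] T [ 0.02  -0.007  0.033] j6 -2.314 0.0402
open2 36.51 [ 0.4689 -0.3328  0.1197] yaw -0.01 F [-0.14 -0.37  0.15] T [-0.007 -0.054 -0.01 ] j6 -2.314 0.0597
```

View pics/s11.png

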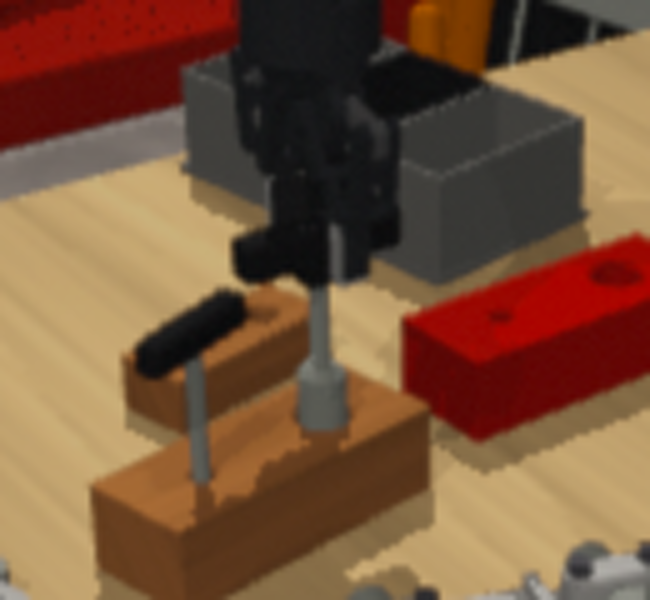

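Run:
```python
from h import *
print(move_l([.4689,-.3328,.25],feed=.1,max_force=6)); st("up")
movep([.40,-.12,.33],[0,np.pi/2,-.01]); hold(.1)
for n in("scene","top"):
    s=get_image(n); cv2.imwrite(f"pics/{n}12.png",s[0][...,::-1])
a=cv2.imread("pics/scene12.png");b=cv2.imread("pics/top12.png")
cv2.imwrite("pics/c12.png",np.hstack([cv2.resize(a,(400,300)),cv2.resize(b,(400,300))]))
cv2.imwrite("pics/d12.png",np.hstack([cv2.resize(a[130:230,215:345],(400,308)),cv2.resize(b[210:310,375:505],(400,308))]))
st("end")
```

```text
False
up 38.01 [ 0.4685 -0.3325  0.249 ] yaw -0.01 F [ 0.39 -0.18  0.33] T [0.    0.01  0.043] j6 -2.315 0.0595
end 39.15 [ 0.4    -0.1208  0.3291] yaw -0.011 F [-0.78 -0.37  0.09] T [-0.019 -0.055 -0.029] j6 -2.042 0.06
```

View pics/c12.png

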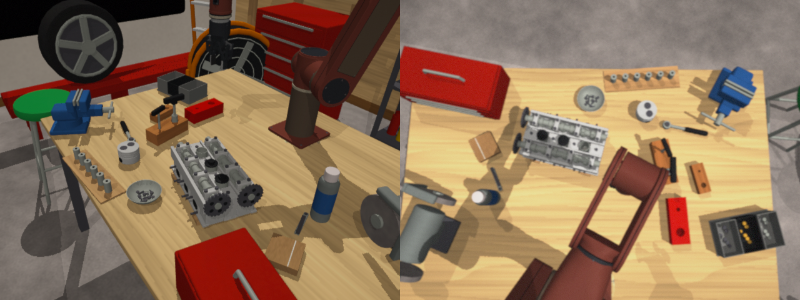

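View pics/d12.png

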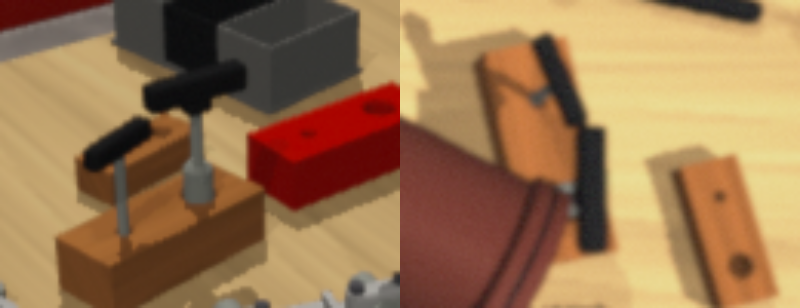

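The last pictures show the wrench upright in its own hole, at (197,180) in the scene crop. The key and the other things are where they were, and the gripper is clear. I'm handing the job in.

```bash
python3 -c "
from plant import *
job_done(); print(observe()['time_s'])"
```

```text
the job is handed in; nothing more can be done
the job is handed in; nothing more can be done
```

The job is done and handed in at about 39 s of the 64 s allowed. I tightened the plug, drew the wrench out and stood it upright in its own hole in the brown stand.

- **Seating:** The socket came down over the hexagon at once, with its tip about 43 mm above the bench. The camera's view of the handle height agreed.
- **Tightening:** I turned it 1.03 rad clockwise until the torque climbed steeply at the stop. It read about 0.25 N m, then 0.55 N m after one more 0.015 rad step. That is above the 0.25 to 0.35 N m firm range but below the 0.8 N m overtightening limit.
- **Final checks:** The wrench stood at the same height as at the start, so it had not slipped in the grip. The last pictures show it upright, nothing else visibly moved, and the gripper clear.

Three things did not go to plan:

- **First grasp:** It closed on top of the handle, because the real fingertips sit about 29 mm behind the reported TCP. I corrected for that, and the wrench stood back up by itself.
- **Turning torque:** It read well under the expected 0.15 N m, about 0.05 to 0.1, for most of the way.
- **Drawing out:** The socket bound on the hexagon at first, and I pulled with up to about 32 N. It came free after I nulled the side force and turned back. I turned back about 0.18 rad in all, within the 0.26 rad of total play. The torque never went below about -0.04 N m, so I do not believe the plug was loosened, but I did not check it afterwards.

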